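# Pull-test the clip-in temples of a spectacle frame

### The arm

A 6-joint arm with a two-finger parallel gripper is mounted at the origin on a cart in front of the work surface, level with it; the furniture and walls round the work are solid. World frame = base frame: x ahead of the robot, y to its left, z up, the work surface at z = 0. Lengths are in m, angles in rad, forces in N, time in s.
With the tool pointing down it reaches from about 0.35 to 0.775 m from the base axis. Payload 7.3 kg.
Tool frame: the origin (TCP) lies midway between the tips of the shut fingers; the grasp point (between the pads) lies 19 mm behind it; z points along the fingers, y is the line along which they close (so a half turn about z gives the same grasp; the last joint's range is limited). The gripper opens to 92 mm and grips with 3 to 60 N. Pads are 19 mm wide; open, the fingers measure 130 mm over their backs; the gripper's body (75 mm by 190 mm) begins 47 mm behind the grasp point.
Start: joints at [-1.418, 0.342, 1.524, -0, 1.275, -0.146], TCP at [0.155, -0.502, 0.227] pointing down, gripper open.
Joint ranges: [-2.53, 2.53], [-0.77, 2.02], [0.04, 2.7], [-1, 4.14], [0.28, 2.66], [-3.11, 3.11]. Speed limits (rad/s): [2.57, 2.57, 3.14, 3.14, 3.14, 3.14].

### API

Orientations are given as [roll, pitch, yaw] about the fixed x, y, z axes, in that order (R = Rz(yaw) Ry(pitch) Rx(roll)).
In Python, from cell import monitor, vision, workorder gives the robot as it stands.
- The arm moves only by the tool move_arm, never from a script. Its argument "rows" is a list of rows, each a list of 5 numbers: the shift along the world's x, y, z in mm, then the turn about the world's z in rad, then the closure, from -1 (fully open) to 1 (shut). A call has 1 to 12 rows; each row shifts and turns the commanded pose from where the row before left it; what a row does not reach is not made up. A row lasts 1/10 s, in which the tool goes at most 50 mm and 8.59 degrees, less where a joint would pass 70% of its speed; a pose out of reach is approached as far as the arm can. A call is refused whole if a number of a shift passes 50 or a number of a turn 0.15, either way. A call with a gripper value outside its range is refused whole. The fingers move at their own pace and stop on an object; "newtons" is the grip in N (left out, the last holds). Time passes only in rows, so rows that do not move let the fingers close. It gives the time, the measured TCP pose, the force, the opening and the grip force at its end, in the units of the state.
- monitor.observe(): the state, without advancing time (a new reading comes with each control period).
- vision.read_camera(name): name is "scene" or "side" or "wrist"; returns the picture (420x560x3 uint8, red, green, blue); there is no depth.
- vision.get_calibration(name): a dict with "K" (3x3 intrinsics, pixels), "T" (4x4, takes a point from camera to world coordinates); the wrist camera has in their place "mount" (4x4, takes a point from camera to tool coordinates, whose origin is the TCP and whose axes are the flange's). Camera axes: x right, y up, looking along -z (the intrinsics and any distortion apply to the point x, -y, -z); pixel columns grow to the right and rows downward; lengths in m; the calibration is good to about 2 mm. A picture is of the moment at which its call begins: read the wrist's pose just before it. get_calibration takes no time and is no camera call.
- workorder.hand_in(): hands the job in; it is judged then, once.
The state is a dict: "time": time; "qpos": joint angles; "qvel": joint speeds; "joint_efforts": joint torques, N m; "tool_pos": TCP position; "tool_rot": TCP orientation; "contact_force": force on the tool from outside, world axes, zero at the start; "torque": the same for the moment, N m; "opening": finger opening in m; "grip_force": force on a finger pad.
Only numpy, scipy, OpenCV 4.12 (cv2) and the standard library are available. Lean on these libraries where they do the work, as an engineer would, in place of code of your own. Each camera call takes 0.05 s, during which the arm holds its last target. There are 200 camera calls.

### The job

The spectacle front clamped in the pull tester has a temple clipped into each side: prove each one by drawing it slowly and straight out of the frame, away from the gauge, until the gauge reads 12 N, holding it there for a second without ever loading the gauge past 16 N, then easing it back to zero and letting go. A temple that holds stays clipped in the frame; one that slips out has a bad clip, so lay it down flat in the small empty reject tray that tops the stack left of the tester. Leave the other things on the bench alone.

Things in the scene. Friction and masses are not known exactly. Their poses are not given: they have to be found in the camera images.
- temple_a_grip (a point): One black temple (side arm), 145 x 9 mm, 16 mm high over its front 72 mm, then slimmer, bent down at the ear end to 23 mm below this point; 30 g. Its x axis points along it into the frame, y across the 9 mm, z up. This point: mid thickness and height, 45 mm behind the shoulder that meets the frame; pinch here from above. A 16 mm long tongue beyond the shoulder is clipped inside the frame.
- temple_b_grip (a point): The other temple, alike in shape and size; same point and axes. Which side each is on varies. A sound clip locks after 1 to 2 mm of play and bears over 20 N; a bad one is held by friction only and slides out at about 2 to 6 N. It cannot be told from outside.
- cradle (a joint): Travel (m) of the tester's spring cradle, which carries the clamped spectacle front, away from the gauge: 0 at rest, stop at 0.034. Spring 600 N/m, so the pull on the gauge is 600 x this: 12 N at 0.020, 16 N at 0.0267. It springs back to 0 when unloaded.
- seat_plane (a point): Point on the cradle midway between the temples, 106 mm above the table, in the plane where their shoulders meet the frame; moves with the cradle. Its x axis points away from the robot, to the gauge, parallel to the temples: a temple pulls out along -x. Temples lie 68 mm to either side (+y, -y). Nothing stands beside them behind this plane; the base plate below is 30 mm high.
- gauge_dial (a point): Centre of the white dial, 73 mm across, of the gauge behind the frame, tilted towards the robot, its top edge 125 mm above the table. The needle starts at the lower left and turns clockwise 13.5 degrees per newton; a tick each newton, longer every second one; the broad long tick is 12 N, the last 20 N.
- specs_mid (a point): Bystander: middle of a finished black pair of spectacles, 145 mm wide, 44 mm high, on the bench behind.
- tray_floor (a point): Centre of the inner floor of the open pink reject tray, 88 mm above the table. Inside the tray is 192 mm along this point's x and 122 mm along its y; its walls, 4 mm thick, rise 21 mm above the floor. It stands fixed on two upturned empty trays, left of the tester.
- driver_mid (a point): Bystander: middle of the handle of a precision screwdriver, 163 mm long, 13 mm thick, lying on the bench in front of the tester.
- tape_mid (a point): Bystander: centre of a small roll of black tape, 56 mm across, 19 mm high, lying on the bench in front, to the right.

How it is judged:
On the way:
1. the sound temple, gripped and still clipped in, is held with the gauge between 10.5 N and 16 N for half a second (value of joint cradle between 0.0175 and 0.0267 m and contact force between the fingers and temple_a above 2 N and x of temple_a_grip in the frame of seat_plane above -0.05 m), for 0.5 s.
At the end, for the whole second after the job is handed in: The sound temple is still clipped in the frame (within 4 mm along, 10 mm in height), the cradle is back within 3 mm of zero, and the temple that slipped out lies at rest inside the reject tray, level within 15 degrees (x of temple_a_grip in the frame of seat_plane above -0.049 m and z of temple_a_grip in the frame of seat_plane between -0.01 and 0.01 m and value of joint cradle below 0.003 m and x of temple_b_grip in the frame of tray_floor between -0.09 and 0.09 m and y of temple_b_grip in the frame of tray_floor between -0.062 and 0.062 m and z of temple_b_grip in the frame of tray_floor below 0.028 m and angle between temple_b_grip's own x axis and vertical between 1.3 and 1.84 rad and linear speed of temple_b below 0.02 m/s); the robot touches nothing.
It fails at once if the gauge is loaded past 16.5 N (value of joint cradle above 0.0275 m).
It fails at once if the sound temple is torn out of the frame (x of temple_a_grip in the frame of seat_plane below -0.053 m).
It fails at once if the rejected temple is dropped from a height (falls faster than 1 m/s, about 50 mm) (linear speed of temple_b above 1 m/s and contact force between the fingers and temple_b below 0.05 N).
It fails at once if a bystander (screwdriver, roll of tape, finished spectacles) is moved more than 30 mm (distance of any of driver_mid, tape_mid, specs_mid from where it was at the start of the episode above 0.03 m).
It fails at once if the cradle is jerked out faster than 0.2 m/s, or let go under load so that it snaps back faster than 0.36 m/s (velocity of joint cradle above 0.2 m/s or velocity of joint cradle below -0.36 m/s).
It also fails if it takes over 58 s, if anything falls off the work surface, if the arm or the gripper's body presses on something with over 40 N, if the wrist force passes 120 N, or if a joint passes its speed limit or range.

## Working session

There is one attempt and no reset: what is moved stays moved. The work goes in short steps, Python scripts to look and compute and a tool call to move; the robot and the scene stay as the last step left them, time stands still between calls to the robot, and variables do not carry over. Pictures are saved under pics/ and viewed, at most 10 in all, crops included, and the job is handed in when it is done.

Besides the shell and the picture viewer there is one more tool, called as name(argument=value, ...), one argument or row to a line, values as JSON. move_arm: Moves the arm, as the interface text tells. Its arguments: {"type":"object","properties":{"rows":{"type":"array","items":{"type":"array","items":{"type":"number"}}},"newtons":{"type":"number"}},"required":["rows"]}

```bash
mkdir -p pics; python3 - <<'E'
from cell import monitor, vision
import cv2,numpy as np
for n in("scene","side"):
    cv2.imwrite(f"pics/{n}0.png",vision.read_camera(n)[:,:,::-1])
    c=vision.get_calibration(n);print(n,{k:np.round(v,3).tolist() if not isinstance(v,str) else v for k,v in c.items()})
print(vision.get_calibration("wrist"))
print(monitor.observe())
E
```

```text
scene {'K': [[406.598, 0.0, 280.572], [0.0, 406.598, 206.073], [0.0, 0.0, 1.0]], 'T': [[0.85, 0.246, -0.465, 0.153], [-0.526, 0.426, -0.736, -0.761], [0.017, 0.871, 0.492, 0.515], [0.0, 0.0, 0.0, 1.0]]}
side {'K': [[393.496, 0.0, 275.768], [0.0, 393.496, 211.058], [0.0, 0.0, 1.0]], 'T': [[-0.941, 0.109, -0.319, 0.287], [-0.337, -0.363, 0.869, 0.67], [-0.021, 0.925, 0.379, 0.443], [0.0, 0.0, 0.0, 1.0]]}
{'K': array([[374.28729483,   0.        , 277.13365275],
       [  0.        , 374.28729483, 208.85960006],
       [  0.        ,   0.        ,   1.        ]]), 'mount': array([[-7.32819874e-05,  9.65100470e-01,  2.61879892e-01,
         6.95613715e-02],
       [ 9.99999826e-01, -8.27503377e-05,  5.84788559e-04,
         7.88525613e-05],
       [ 5.86050363e-04,  2.61879889e-01, -9.65100296e-01,
        -1.58433319e-01],
       [ 0.00000000e+00,  0.00000000e+00,  0.00000000e+00,
         1.00000000e+00]])}
{'time': 0.1, 'qpos': array([-1.41799390e+00,  3.42645571e-01,  1.52485326e+00,  1.25862968e-05,
        1.27539677e+00, -1.45999130e-01]), 'qvel': array([ 0.00049868, -0.0014951 , -0.00300769, -0.0012903 ,  0.00082353,
       -0.0003963 ]), 'joint_efforts': array([ 2.10809580e-03, -4.32003307e+01, -2.44694102e+01,  7.20893824e-02,
        5.25563769e-02, -4.20910692e-05]), 'tool_pos': array([ 0.15452157, -0.50139981,  0.22614215]), 'tool_rot': array([-3.14030532e+00, -2.01462237e-04,  2.98797754e-01]), 'contact_force': array([ 0.04459846,  0.59568983, -0.41343308]), 'torque': array([0.01540493, 0.01831947, 0.03344585]), 'grip_force': 0.0, 'opening': 0.09177918747851566}
```

View pics/scene0.png

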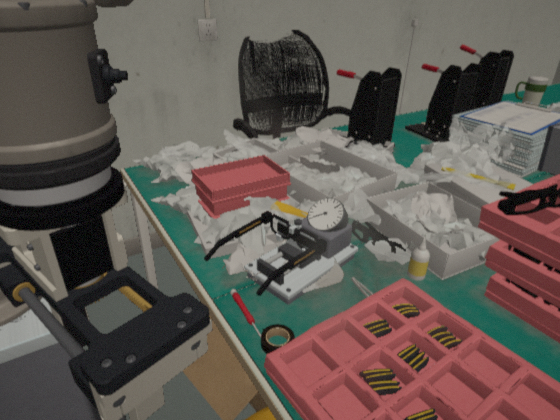

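View pics/side0.png

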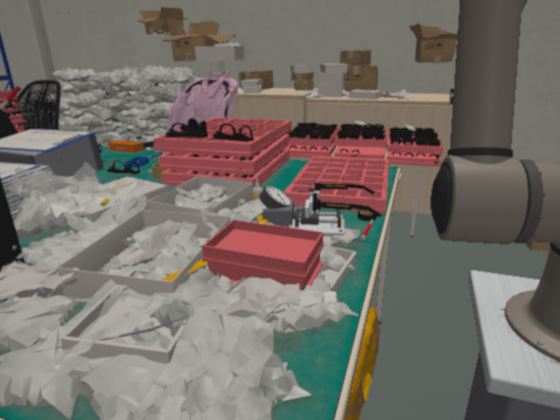

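The scene picture shows the tester at about (300,260), its dial at (325,213), the temples at about (240,240) and (290,270), and the tray rim at about (242,172). The side picture shows the tray at (263,250) and the tester at (310,210). I'll enlarge both.

```bash
python3 - <<'E'
import cv2,numpy as np
a=cv2.imread("pics/scene0.png")[150:310,185:365]; b=cv2.imread("pics/side0.png")[170:290,200:385]
a=cv2.resize(a,(600,533),interpolation=cv2.INTER_CUBIC)
cv2.imwrite("pics/crop1.png",a)
E
```

```text
(no output)
```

View pics/crop1.png

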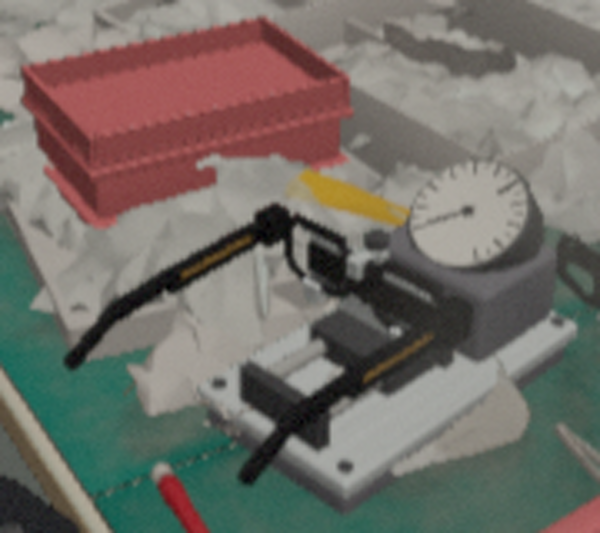

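The crop shows the dial at (468,210), the plate's top corners at (205,385), (345,487) and (578,322), the tray rim corners at (22,70), (92,138), (350,75) and (265,20), the left temple from (75,358) to about (265,230), and the right one from (247,475) to about (450,318).

```bash
cat >h.py <<'E'
import numpy as np
from scipy.spatial.transform import Rotation as R
from cell import monitor, vision
def cam(n,s=None):
    c=vision.get_calibration(n)
    if n!="wrist": return c["K"],c["T"]
    T=np.eye(4);T[:3,:3]=R.from_euler("xyz",s["tool_rot"]).as_matrix();T[:3,3]=s["tool_pos"]
    return c["K"],T@c["mount"]
def ray(KT,u,v):
    K,T=KT; d=np.linalg.inv(K)@[u,v,1]; d=T[:3,:3]@(d*[1,-1,-1]); return T[:3,3],d
def onz(KT,u,v,z):
    o,d=ray(KT,u,v); return o+d*(z-o[2])/d[2]
def proj(KT,p):
    K,T=KT; q=T[:3,:3].T@(np.array(p)-T[:3,3]); q=K@(q*[1,-1,-1]); return q[:2]/q[2]
E
python3 - <<'E'
from h import *
C=cam("scene")
f=lambda u,v,z:np.round(onz(C,185+u*.3,150+v*.3,z),3)
for n,u,v,z in[("plateL",205,385,.03),("plateF",345,487,.03),("plateBR",578,322,.03),("t1",22,70,.109),("t2",92,138,.109),("t3",350,75,.109),("t4",265,20,.109),("dial",468,210,.1),("earL",75,358,.085),("frL",265,230,.106),("orL",182,278,.106),("earR",247,475,.085),("frR",450,318,.106),("bendR",325,393,.106),("bendL",120,305,.106)]:print(n,f(u,v,z))
E
```

```text
plateL [ 0.432 -0.2    0.03 ]
plateF [ 0.456 -0.314  0.03 ]
plateBR [ 0.661 -0.261  0.03 ]
t1 [0.443 0.096 0.109]
t2 [ 0.443 -0.026  0.109]
t3 [ 0.642 -0.027  0.109]
t4 [0.639 0.092 0.109]
dial [ 0.609 -0.21   0.1  ]
earL [ 0.353 -0.209  0.085]
frL [ 0.486 -0.177  0.106]
orL [ 0.422 -0.198  0.106]
earR [ 0.386 -0.334  0.085]
frR [ 0.526 -0.303  0.106]
bendR [ 0.436 -0.323  0.106]
bendL [ 0.382 -0.205  0.106]
```

move_arm(
  rows=[
    [28, 25, 4, -0.006, -1],
    [28, 25, 4, -0.006, -1],
    [28, 25, 4, -0.006, -1],
    [28, 25, 4, -0.006, -1],
    [28, 25, 4, -0.006, -1],
    [28, 25, 4, -0.006, -1],
    [28, 25, 4, -0.006, -1],
    [28, 25, 4, -0.006, -1],
    [28, 25, 4, -0.006, -1],
    [28, 25, 4, -0.006, -1],
    [0, 0, 0, 0, -1],
    [0, 0, 0, 0, -1],
  ],
)

```text
time: 1.3
tool_pos: [0.4346, -0.2512, 0.2663]
tool_rot: [-3.141, 0.001, 0.241]
contact_force: [-0.3, 0.3, -1.4]
opening: 0.092
grip_force: 0.0
```

```bash
python3 - <<'E'
from h import *
import cv2,pickle
s=monitor.observe(); pickle.dump(s,open("s1.pkl","wb"))
cv2.imwrite("pics/w1.png",vision.read_camera("wrist")[:,:,::-1]); print(s["time"],s["tool_pos"],s["tool_rot"],s["contact_force"])
E
```

```text
1.3 [ 0.43464895 -0.25118972  0.26631037] [-3.14119450e+00  8.77386403e-04  2.40954703e-01] [-0.27280458  0.31027575 -1.42921752]
```

View pics/w1.png

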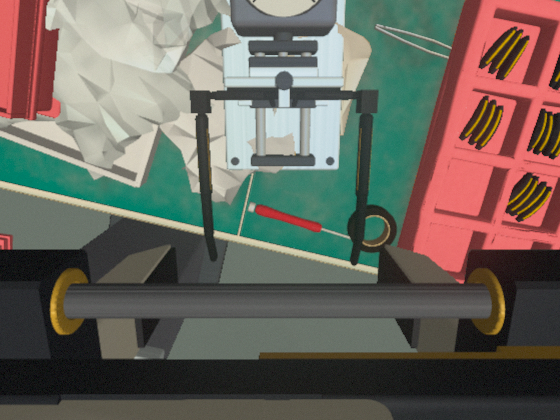

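The wrist view shows the left temple from the frame block at (201,113) down to (212,258), and the right one from (367,112) to (356,263). The shoulder line is at about row 113.

```bash
python3 - <<'E'
from h import *
import cv2,pickle
s=pickle.load(open("s1.pkl","rb"));C=cam("wrist",s)
g=cv2.cvtColor(cv2.imread("pics/w1.png"),cv2.COLOR_BGR2GRAY)
for lo,hi in((190,225),(345,385)):
    pts=[]
    for r in range(118,172,6):
        c=np.where(g[r,lo:hi]<60)[0]+lo
        if len(c): pts.append(onz(C,c.mean(),r,.11)[:2]); print(r,c.min(),c.max(),end="; ")
    pts=np.array(pts);v=pts[0]-pts[-1];print("\n",pts[0].round(4),pts[-1].round(4),"yaw",np.arctan2(v[1],v[0]))
for lo in(201,367):
    print([int(x) for x in g[95:125,lo]]); print(onz(C,lo,113,.114).round(4))
E
```

```text
118 196 206; 124 196 206; 130 197 205; 136 199 205; 142 197 206; 148 198 201; 154 198 201; 160 199 207; 166 199 207; 
 [ 0.479  -0.1761] [ 0.4406 -0.185 ] yaw 0.22723032924255054
118 360 371; 124 360 371; 130 359 371; 136 361 370; 142 361 370; 148 358 369; 154 360 369; 160 360 369; 166 357 368; 
 [ 0.511  -0.3062] [ 0.4729 -0.3166] yaw 0.2661236659297841
[68, 65, 64, 65, 63, 66, 68, 65, 63, 64, 64, 62, 60, 64, 67, 63, 64, 64, 62, 60, 60, 61, 67, 68, 71, 68, 70, 70, 71, 68]
[ 0.4831 -0.1761  0.114 ]
[68, 68, 69, 69, 69, 65, 70, 70, 69, 67, 68, 68, 66, 67, 68, 70, 65, 71, 61, 50, 48, 54, 57, 60, 62, 57, 56, 56, 59, 56]
[ 0.515  -0.3057  0.114 ]
```

move_arm(
  rows=[
    [2, 32, 0, 0, -1],
    [2, 32, 0, 0, -1],
    [0, 0, -35, 0, -0.5],
    [0, 0, -35, 0, -0.3],
    [0, 0, -35, 0, -0.3],
    [0, 0, -35, 0, -0.3],
    [0, 0, -25, 0, -0.3],
    [0, 0, -14, 0, -0.3],
    [0, 0, 0, 0, -0.3],
    [0, 0, 0, 0, -0.3],
  ],
  newtons=45,
)

```text
time: 2.35
tool_pos: [0.4382, -0.1886, 0.088]
tool_rot: [3.142, 0.0, 0.237]
contact_force: [-0.3, -0.0, -0.5]
opening: 0.0597
grip_force: 0.0
```

```bash
python3 - <<'E'
from h import *
import cv2,pickle
s=monitor.observe()
im=vision.read_camera("wrist")[:,:,::-1]; sc=vision.read_camera("scene")[:,:,::-1]
sc=cv2.resize(sc[190:300,200:365],(600,400),interpolation=cv2.INTER_CUBIC)
im=im[:,:]
cv2.imwrite("pics/w2.png",cv2.resize(np.hstack([im,cv2.resize(sc,(560,420))]),(800,300)))
print(s["time"],s["tool_pos"],s["opening"],s["contact_force"])
E
```

```text
2.35 [ 0.43815038 -0.18862546  0.08799964] 0.05971722733649661 [-0.31941029 -0.03517002 -0.46922321]
```

View pics/w2.png

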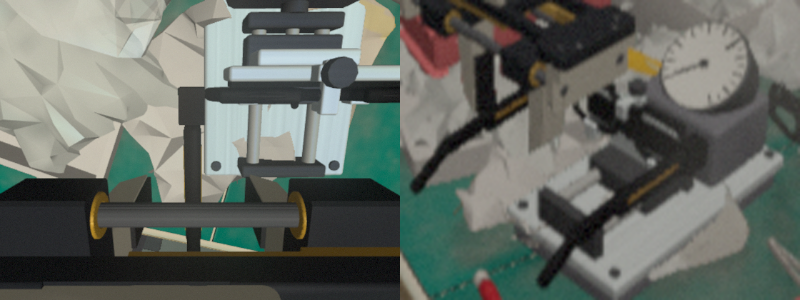

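The temple lies about 2 mm left of the finger centre (wrist crop: temple at col 193, centre at 199), with the gauge at zero. I'll correct by 2 mm and close.

move_arm(
  rows=[
    [0, 2, -1, 0, -0.3],
    [0, 0, 0, 0, 1],
    [0, 0, 0, 0, 1],
    [0, 0, 0, 0, 1],
    [0, 0, 0, 0, 1],
    [0, 0, 0, 0, 1],
    [0, 0, 0, 0, 1],
    [0, 0, 0, 0, 1],
  ],
  newtons=45,
)

```text
time: 3.25
tool_pos: [0.4386, -0.1857, 0.0867]
tool_rot: [-3.142, 0.0, 0.239]
contact_force: [-1.0, 1.0, 0.8]
opening: 0.0087
grip_force: 45.2
```

move_arm(
  rows=[
    [-1.2, -0.29, 0, 0, 1],
    [-1.2, -0.29, 0, 0, 1],
    [-1.2, -0.29, 0, 0, 1],
    [-1.2, -0.29, 0, 0, 1],
    [-1.2, -0.29, 0, 0, 1],
    [-1.2, -0.29, 0, 0, 1],
    [-1.2, -0.29, 0, 0, 1],
    [-1.2, -0.29, 0, 0, 1],
    [-1.2, -0.29, 0, 0, 1],
    [-1.2, -0.29, 0, 0, 1],
    [0, 0, 0, 0, 1],
    [0, 0, 0, 0, 1],
  ],
)

```text
time: 4.45
tool_pos: [0.4272, -0.1887, 0.0869]
tool_rot: [3.141, -0.001, 0.239]
contact_force: [5.6, 1.7, -2.4]
opening: 0.0087
grip_force: 45.0
```

move_arm(
  rows=[
    [-1.2, -0.29, 0, 0, 1],
    [-1.2, -0.29, 0, 0, 1],
    [-1.2, -0.29, 0, 0, 1],
    [-1.2, -0.29, 0, 0, 1],
    [0, 0, 0, 0, 1],
  ],
)

```text
time: 4.95
tool_pos: [0.4229, -0.1899, 0.087]
tool_rot: [3.141, -0.002, 0.238]
contact_force: [8.6, 2.3, -2.3]
opening: 0.0085
grip_force: 45.0
```

move_arm(
  rows=[
    [-1.2, -0.29, 0, 0, 1],
    [-1.2, -0.29, 0, 0, 1],
    [-1.2, -0.29, 0, 0, 1],
    [-0.9, -0.22, 0, 0, 1],
    [0, 0, 0, 0, 1],
    [0, 0, 0, 0, 1],
    [0, 0, 0, 0, 1],
    [0, 0, 0, 0, 1],
  ],
)

```text
time: 5.75
tool_pos: [0.419, -0.1909, 0.0871]
tool_rot: [3.14, -0.004, 0.238]
contact_force: [9.2, 4.0, -3.7]
opening: 0.0083
grip_force: 45.0
```

```bash
python3 - <<'E'
from h import *
import cv2
im=vision.read_camera("wrist")[:,:,::-1]; sc=vision.read_camera("scene")[:,:,::-1]
sc=cv2.resize(sc[190:255,280:365],(560,420),interpolation=cv2.INTER_CUBIC)
cv2.imwrite("pics/w3.png",cv2.resize(np.hstack([im,sc]),(800,300)))
E
```

```text
(no output)
```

View pics/w3.png

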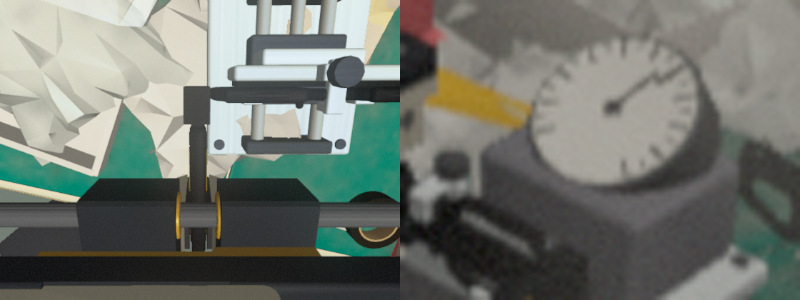

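The needle points to (680,74) in line with the broad tick, so the gauge reads about 11–12 N and the temple is still clipped. I'll add a touch, hold a second, then ease back.

move_arm(
  rows=[
    [-0.7, -0.17, 0, 0, 1],
    [0, 0, 0, 0, 1],
    [0, 0, 0, 0, 1],
    [0, 0, 0, 0, 1],
    [0, 0, 0, 0, 1],
    [0, 0, 0, 0, 1],
    [0, 0, 0, 0, 1],
    [0, 0, 0, 0, 1],
    [0, 0, 0, 0, 1],
    [0, 0, 0, 0, 1],
    [0, 0, 0, 0, 1],
    [0, 0, 0, 0, 1],
  ],
)

```text
time: 7.05
tool_pos: [0.4184, -0.1911, 0.0871]
tool_rot: [3.14, -0.004, 0.238]
contact_force: [11.2, 3.3, -3.0]
opening: 0.0087
grip_force: 45.0
```

move_arm(
  rows=[
    [2, 0.49, 0, 0, 1],
    [2, 0.49, 0, 0, 1],
    [2, 0.49, 0, 0, 1],
    [2, 0.49, 0, 0, 1],
    [2, 0.49, 0, 0, 1],
    [2, 0.49, 0, 0, 1],
    [2, 0.49, 0, 0, 1],
    [2, 0.49, 0, 0, 1],
    [2, 0.49, 0, 0, 1],
    [1.2, 0.29, 0, 0, 1],
    [0, 0, 0, 0, 1],
    [0, 0, 0, 0, 1],
  ],
)

```text
time: 8.25
tool_pos: [0.4356, -0.1864, 0.0867]
tool_rot: [3.142, 0.0, 0.239]
contact_force: [2.4, -0.7, 0.9]
opening: 0.0088
grip_force: 45.0
```

move_arm(
  rows=[
    [1, 0.24, 0, 0, 1],
    [1, 0.24, 0, 0, 1],
    [0.9, 0.22, 0, 0, 1],
    [0, 0, 0, 0, 1],
    [0, 0, 0, 0, 1],
  ],
)

```text
time: 8.75
tool_pos: [0.4382, -0.1855, 0.0866]
tool_rot: [-3.141, 0.001, 0.239]
contact_force: [-1.5, -0.2, 0.7]
opening: 0.0085
grip_force: 45.0
```

move_arm(
  rows=[
    [0, 0, 0, 0, -0.3],
    [0, 0, 0, 0, -0.3],
    [0, 0, 0, 0, -0.3],
    [0, 0, 40, 0, -0.3],
    [0, 0, 40, 0, -0.3],
    [8, -33, 0, 0, -0.3],
    [8, -33, 0, 0, -0.3],
    [8, -32, 0, 0, -0.3],
    [8, -32, 0, 0, -0.3],
    [0, 0, 0, 0, -0.3],
    [0, 0, 0, 0, -0.3],
  ],
)

```text
time: 9.85
tool_pos: [0.4703, -0.3157, 0.1662]
tool_rot: [-3.14, 0.0, 0.238]
contact_force: [0.1, -0.1, -0.1]
opening: 0.0598
grip_force: 0.0
```

```bash
python3 - <<'E'
from h import *
import cv2,pickle
s=monitor.observe(); im=vision.read_camera("wrist")[:,:,::-1];C=cam("wrist",s)
cv2.imwrite("pics/w4.png",im);print(s["tool_pos"],s["opening"])
Rt=C[1]; yaw=.243
g=cv2.cvtColor(im,cv2.COLOR_BGR2GRAY)
for r in range(120,200,10):
    c=np.where(g[r,240:320]<75)[0]+240
    if len(c): print(r,c.min(),c.max(),c.mean(),onz(C,c.mean(),r,.112).round(4))
E
```

```text
[ 0.47034547 -0.31570333  0.16616322] 0.05979360085046754
120 240 291 264.8695652173913 [ 0.5297 -0.2943  0.112 ]
130 240 291 265.6046511627907 [ 0.5245 -0.2959  0.112 ]
140 270 291 280.5 [ 0.5212 -0.3053  0.112 ]
150 270 291 280.5 [ 0.5158 -0.3066  0.112 ]
160 273 287 280.0 [ 0.5102 -0.3077  0.112 ]
170 273 287 279.7857142857143 [ 0.5046 -0.3089  0.112 ]
180 274 287 280.5 [ 0.4991 -0.3107  0.112 ]
190 274 287 280.5 [ 0.4933 -0.3121  0.112 ]
```

View pics/w4.png

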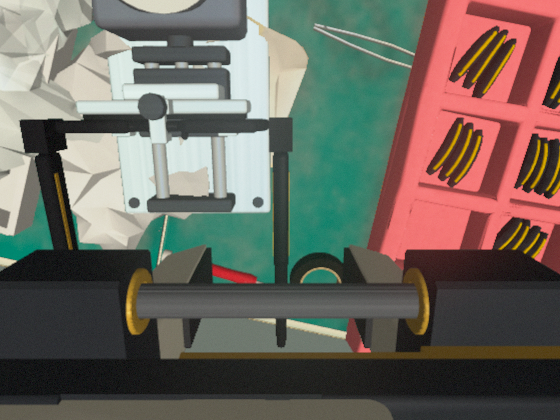

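The left temple is still seated. The right temple is at col 280, rows 152–345, 1–2 mm off the finger centre, with its shoulder at row 152. I'll descend and grip.

move_arm(
  rows=[
    [0, -1.5, -35, 0, -0.3],
    [0, 0, -30, 0, -0.3],
    [0, 0, -14, 0, -0.3],
    [0, 0, 0, 0, -0.3],
    [0, 0, 0, 0, 1],
    [0, 0, 0, 0, 1],
    [0, 0, 0, 0, 1],
    [0, 0, 0, 0, 1],
    [0, 0, 0, 0, 1],
    [0, 0, 0, 0, 1],
    [0, 0, 0, 0, 1],
  ],
)

```text
time: 11.0
tool_pos: [0.4707, -0.3172, 0.0878]
tool_rot: [3.141, -0.0, 0.239]
contact_force: [0.4, -1.9, -0.6]
opening: 0.0085
grip_force: 45.2
```

move_arm(
  rows=[
    [-1.2, -0.29, 0, 0, 1],
    [-1.2, -0.29, 0, 0, 1],
    [-1.2, -0.29, 0, 0, 1],
    [-1.2, -0.29, 0, 0, 1],
    [-1.2, -0.29, 0, 0, 1],
    [-1.2, -0.29, 0, 0, 1],
    [-1.2, -0.29, 0, 0, 1],
    [-1.2, -0.29, 0, 0, 1],
    [-1.2, -0.29, 0, 0, 1],
    [-1.2, -0.29, 0, 0, 1],
    [0, 0, 0, 0, 1],
    [0, 0, 0, 0, 1],
  ],
)

```text
time: 12.2
tool_pos: [0.4586, -0.32, 0.0877]
tool_rot: [-3.142, 0.0, 0.239]
contact_force: [3.7, 0.2, 0.2]
opening: 0.0085
grip_force: 45.0
```

Only about 3.3 N at 12 mm, so it is slipping. I'll keep drawing slowly.

move_arm(
  rows=[
    [-1, -0.24, 0, 0, 1],
    [-1, -0.24, 0, 0, 1],
    [-1, -0.24, 0, 0, 1],
    [-1, -0.24, 0, 0, 1],
    [-1, -0.24, 0, 0, 1],
    [-1, -0.24, 0, 0, 1],
    [-1, -0.24, 0, 0, 1],
    [-1, -0.24, 0, 0, 1],
    [-1, -0.24, 0, 0, 1],
    [-1, -0.24, 0, 0, 1],
  ],
)

```text
time: 13.2
tool_pos: [0.4485, -0.3225, 0.0877]
tool_rot: [3.142, 0.0, 0.239]
contact_force: [0.4, 0.2, -0.9]
opening: 0.0087
grip_force: 45.0
```

move_arm(
  rows=[
    [-2, -0.5, 0, 0, 1],
    [-3, -0.7, 0, 0, 1],
    [-5, -1.2, 0, 0, 1],
    [-7, -1.7, 0, 0, 1],
    [-8, -1.9, 0, 0, 1],
    [0, 0, 10, 0, 1],
    [0, 0, 30, 0, 1],
    [0, 0, 35, 0, 1],
    [0, 0, 30, 0, 1],
    [0, 0, 0, 0, 1],
  ],
)

```text
time: 14.2
tool_pos: [0.4254, -0.3302, 0.198]
tool_rot: [3.133, -0.005, 0.239]
contact_force: [0.8, -0.1, -0.3]
opening: 0.0087
grip_force: 45.0
```

move_arm(
  rows=[
    [7, 18, 0, -0.012, 1],
    [14, 36, 0, -0.024, 1],
    [14, 36, 0, -0.024, 1],
    [14, 36, 0, -0.024, 1],
    [14, 36, 0, -0.024, 1],
    [14, 36, 0, -0.024, 1],
    [14, 36, 0, -0.024, 1],
    [14, 36, 0, -0.024, 1],
    [14, 36, 0, -0.024, 1],
    [14, 36, 0, -0.024, 1],
    [7, 18, 0, -0.012, 1],
    [0, 0, 0, 0, 1],
  ],
)

```text
time: 15.4
tool_pos: [0.5639, 0.034, 0.1923]
tool_rot: [-3.141, 0.0, 0.002]
contact_force: [0.5, -0.1, -1.0]
opening: 0.0084
grip_force: 45.0
```

```bash
python3 - <<'E'
from h import *
import cv2
s=monitor.observe(); im=vision.read_camera("wrist")[:,:,::-1];C=cam("wrist",s); sc=vision.read_camera("scene")[:,:,::-1]
cv2.imwrite("pics/w5.png",cv2.resize(np.hstack([im,cv2.resize(sc[150:300,175:375],(560,420))]),(800,300)));print(s)
print([ (n,proj(C,p).round()*[400/560,300/420]) for n,p in (("c1",(.638,.095,.109)),("c2",(.638,-.027,.109)))])
E
```

```text
{'time': 15.4, 'qpos': array([-7.57752524e-02,  4.43338911e-01,  1.46548146e+00,  5.30127104e-04,
        1.23323679e+00,  1.49286333e+00]), 'qvel': array([-0.05486875, -0.01610859,  0.0290911 , -0.02533597, -0.00041892,
       -0.04648215]), 'joint_efforts': array([  1.33519147, -47.99678922, -24.67108727,   0.25990424,
        -0.06748167,   0.48298337]), 'tool_pos': array([0.56387907, 0.03396938, 0.19232894]), 'tool_rot': array([-3.14105788e+00,  4.24196784e-04,  1.98216880e-03]), 'contact_force': array([ 0.4836753 , -0.06406814, -0.95086306]), 'torque': array([-0.02601316,  0.00607985, -0.02511004]), 'grip_force': 44.99858915805817, 'opening': 0.00842268925678805}
[('c1', array([127.85714286,  70.71428571])), ('c2', array([268.57142857,  71.42857143]))]
```

View pics/w5.png

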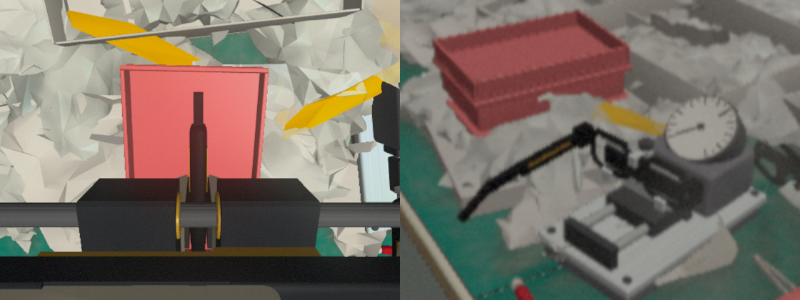

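The tray's far rim corners are at (122,66) and (268,66), within a few mm of the prediction, and the temple is held straight over the middle. Left temple seated, gauge at zero. I'll lower it.

move_arm(
  rows=[
    [0, 1, -25, 0, 1],
    [0, 0, -30, 0, 1],
    [0, 0, -20, 0, 1],
    [0, 0, -10, 0, 1],
    [0, 0, -6, 0, 1],
    [0, 0, 0, 0, 1],
    [0, 0, 0, 0, 1],
  ],
)

```text
time: 16.2
tool_pos: [0.5643, 0.0322, 0.1027]
tool_rot: [3.141, -0.002, -0.002]
contact_force: [0.2, 0.3, 0.3]
opening: 0.0085
grip_force: 45.0
```

move_arm(
  rows=[
    [0, 2, -3, 0, 1],
    [0, 0, -2, 0, 1],
    [0, 0, -2, 0, 1],
    [0, 0, -2, 0, 1],
    [0, 0, 0, 0, 1],
    [0, 0, 0, 0, 1],
  ],
  newtons=20,
)

```text
time: 16.8
tool_pos: [0.5637, 0.0345, 0.0927]
tool_rot: [3.142, 0.0, -0.001]
contact_force: [0.2, -0.1, -1.0]
opening: 0.0088
grip_force: 20.0
```

move_arm(
  rows=[
    [0, 0, 0, 0, 0.6],
    [0, 0, 0, 0, 0.3],
    [0, 0, 0, 0, 0],
    [0, 0, 0, 0, 0],
    [0, 0, 0, 0, 0],
    [0, 0, 10, 0, 0],
    [0, 0, 30, 0, 0],
    [0, 0, 40, 0, 0],
    [0, 0, 40, 0, 0],
    [-50, 0, 20, 0, 0],
    [-50, 0, 0, 0, 0],
    [0, 0, 0, 0, 0],
  ],
)

```text
time: 18.0
tool_pos: [0.4603, 0.0353, 0.2312]
tool_rot: [-3.141, 0.006, -0.001]
contact_force: [-0.2, -0.2, -0.1]
opening: 0.0458
grip_force: 0.0
```

```bash
python3 - <<'E'
from h import *
import cv2
s=monitor.observe(); im=vision.read_camera("wrist")[:,:,::-1]; sc=vision.read_camera("scene")[:,:,::-1]
cv2.imwrite("pics/w6.png",cv2.resize(np.hstack([im,cv2.resize(sc[150:300,175:375],(560,420))]),(800,300)));print(s["time"],s["tool_pos"],s["contact_force"])
E
```

```text
18.0 [0.4602849  0.03525289 0.23122609] [-0.17261408 -0.24053515 -0.06519111]
```

View pics/w6.png

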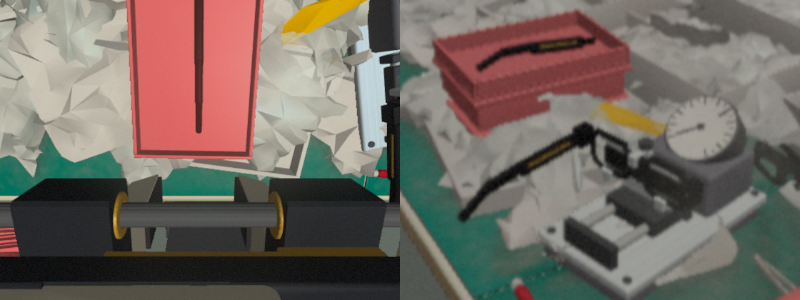

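The rejected temple lies inside the tray: wrist crop col 199, ear tip at (199,130), clear of all the walls. The sound temple is still clipped in, the needle is at zero and the gripper touches nothing. I'll hand in.

```bash
python3 -c "
from cell import workorder
print(workorder.hand_in())"
```

```text
the job is handed in; nothing more can be done
None
```

I handed the job in at about 18 s: the left temple held at about 12 N for just over a second and stays clipped in, and the right one slipped out at about 3 N and lies in the reject tray; no verdict came back.

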